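# Sort two bolts by length through gauge slots

## Robot

A 6-joint arm with a two-finger parallel gripper is mounted at the origin on the work surface. World frame = base frame: x ahead of the robot, y to its left, z up, the work surface at z = 0. Lengths are in m, angles in rad, forces in N, time in s.
With the tool pointing down it reaches from about 0.35 to 0.775 m from the base axis. Payload 5.5 kg.
Tool frame: the origin (TCP) lies at the very end of the fingers, on their centre line; the grasp point (between the pads) lies 19 mm behind it; z points along the fingers, y is the direction in which the jaws open and shut (so a half turn about z gives the same grasp; the last joint's range is limited). The gripper opens to 85 mm and grips with 20 to 120 N. Pads are 22 mm wide; open, the fingers measure 114 mm over their backs; the gripper's body (76 mm by 85 mm) begins 54 mm behind the grasp point. The pads swing forward as they close: fully open they stand 13 mm farther back than shut.
Start: joints at [-1.281, 0.313, 0.046, 1.304, 0, 1.431], TCP at [0.24, -0.523, 0.231] pointing down, gripper open.
Joint ranges: [-2.76, 2.76], [-0.86, 1.69], [-1.03, 1.26], [-2.2, 2.34], [-1.47, 1.5], [-3.14, 3.14]. Speed limits (rad/s): [2.57, 2.57, 3.14, 3.14, 3.14, 3.14].

## Interface

Orientations are given as a unit quaternion [w, x, y, z].
In Python, from workcell import manip gives the robot as it stands. The module is installed in compiled form; this text tells all that it offers.
- The arm moves only by the tool jog_arm, never from a script. Its argument "plan" is a list of rows, each a list of 3 entries, a list of its own where there are three numbers: the opening, from 0 (shut) to 1 (fully open), then the shift along the tool's x, y, z in cm, then the turn, a rotation vector about the tool's x, y, z in degrees. In form: [[jaw, [tx, ty, tz], [ax, ay, az]], ...]. A call has 1 to 12 rows; each row shifts and turns the pose as measured when the row begins, along the tool's axes as they then stand; what a row does not reach is not made up. A row lasts 1/8 s, in which the tool goes at most 62.5 mm and 10.7 degrees, less where a joint would pass 70% of its speed; a pose out of reach is approached as far as the arm can. A call is refused whole if a number of a shift passes 6.25 or a number of a turn 10.7, either way. A call with a gripper value outside its range is refused whole. The fingers move at their own pace and stop on an object; "force" is the grip in N (left out, the last holds). Time passes only in rows, so rows that do not move let the fingers close. It gives the time, the measured TCP pose, the force and the opening at its end, in the units of the state.
- manip.observe(): the state, without advancing time (a new reading comes with each control period).
- manip.grab_frame(name): name is "side" or "top" or "wrist"; returns a dict with "img" (420x560x3 uint8, red, green, blue), "camera_matrix" (3x3 intrinsics, pixels), "world_from_camera" (4x4, takes a point from camera to world coordinates); the wrist camera has in their place "tool_from_camera" (4x4, takes a point from camera to tool coordinates, whose origin is the TCP and whose axes are the flange's). Camera axes: x right, y down, z forward; pixel columns grow to the right and rows downward; lengths in m; the calibration is good to about 2 mm. A picture is of the moment at which its call begins: read the wrist's pose just before it. There is no depth.
- manip.hand_in(): hands the job in, once; it reports no verdict.
Trained networks look in the newest picture that a camera, given by its name, has taken for a name from the list of things; names that differ only in an ending like _2 or _b are one class to them, and where a whole thing is asked for, a point or a joint stands for the part that bears it (a point fixed in the world has none). Each returns a list of dicts, best first, with "conf" (0 to 1); they miss things now and then, are a little off and sometimes report something else, mostly with a low value. They report only what shows in the picture. A call takes as long as a camera call. They do not tell look-alikes from the thing itself.
- manip.spot_in(camera, target): "rect" ([left, top, right, bottom] in pixels, round what is visible of it).
The state is a dict: "clock": time; "joint_pos": joint angles; "qvel": joint speeds; "effort": joint torques, N m; "ee_pos": TCP position; "tcp_rot": TCP orientation; "force": force on the tool from outside, world axes, zero at the start; "wrist_torque": the same for the moment, N m; "finger_gap": finger opening in m.
Only numpy, scipy, OpenCV 4.12 (cv2) and the standard library are available. Lean on these libraries where they do the work, as an engineer would, in place of code of your own. Each camera call takes 0.05 s, during which the arm holds its last target. There are 200 camera calls.

## Task

Sort the two loose steel bolts by length: drop each one flat through the gauge slot that matches it, the short bolt through the short slot and the long bolt through the long slot, so that each ends lying flat on the bottom of its own box. The brass bolt and the other things on the bench are not part of the job.

Things in the scene. Friction and masses are not known exactly. Their poses are not given: they have to be found in the camera images.
- bolt_short: Short steel bolt, grey, 70 mm long, 160 g: shank 16 mm in diameter, hex head (24 mm across flats, 10 mm thick) at its -x end, hex nut (24 mm, 12 mm thick, 3 mm short of the tip) at +x. It lies level on their flats, axis 12 mm above the bench. Bare shank from x = -25 to +20 mm. Origin: on the axis at half length; x along the axis. (A brass-yellow bolt, 90 mm long, lies nearby and is not wanted.)
- bolt_long: Long steel bolt, grey, 110 mm long, 220 g, otherwise like the short one: shank 16 mm in diameter, hex head and nut 24 mm across flats, axis 12 mm above the bench. Bare shank from x = -45 to +40 mm. Origin: on the axis at half length; x along the axis from head to tip.
- gauge_short: Gauge box with the short slot, fixed to the bench: green box with a bare metal top, 100 (x) by 170 (y) by 40 mm high, outside the same as the other. Slot in the middle of the top, 44 mm wide (x), 90 mm long (y); the well below has the same straight sides, its dark floor 6 mm above the bench. Origin: centre of the underside, at bench height under the slot's middle; y along the slot, z up.
- gauge_long: Gauge box with the long slot, fixed to the bench: the same green box with a metal top, 100 (x) by 170 (y) by 40 mm high, but its slot is 130 mm long (y), also 44 mm wide (x); the well's dark floor is 6 mm above the bench. Origin: centre of the underside, at bench height under the slot's middle; y along the slot, z up.
Things that resemble listed ones, but are neither listed nor needed, are in the scene too. What is shaped like the gauge_long but purple is not meant.

How it is judged:
At the end, for the whole second after the job is handed in: Each steel bolt has gone down through its own slot and lies at rest on the floor of that box: the bolt's middle within 22 mm (across) of the slot's middle, within 30 mm along the slot, less than 28 mm above the bench, its axis within 10 degrees of level (x of bolt_short in the frame of gauge_short between -0.022 and 0.022 m and y of bolt_short in the frame of gauge_short between -0.03 and 0.03 m and z of bolt_short in the frame of gauge_short below 0.028 m and angle between bolt_short's own x axis and vertical between 1.396 and 1.746 rad and linear speed of each of bolt_short, bolt_long below 0.02 m/s and x of bolt_long in the frame of gauge_long between -0.022 and 0.022 m and y of bolt_long in the frame of gauge_long between -0.03 and 0.03 m and z of bolt_long in the frame of gauge_long below 0.028 m and angle between bolt_long's own x axis and vertical between 1.396 and 1.746 rad); the robot touches nothing.
It also fails if it takes over 50 s, if anything falls off the work surface, if the arm or the gripper's body presses on something with over 40 N, if the wrist force passes 120 N, or if a joint passes its speed limit or range.

## Working session

There is one attempt and no reset: what is moved stays moved. The work goes in short steps, Python scripts to look and compute and a tool call to move; the robot and the scene stay as the last step left them, time stands still between calls to the robot, and variables do not carry over. Pictures are saved under pics/ and viewed, about 8 in all and at most 12, crops included, and the job is handed in when it is done.

Besides the shell and the picture viewer there is one more tool, called after "Emit:" as name(argument=value, ...), one argument or row to a line, values as JSON. jog_arm: Moves the arm, as the interface text tells. Its arguments: {"type":"object","properties":{"plan":{"type":"array"},"force":{"type":"number"}},"required":["plan"]}

```bash
mkdir -p pics; cat > h.py <<'E'
import numpy as np, cv2
from workcell import manip
def world(f,u,v,z,T=None):
    T=np.array(f["world_from_camera"]) if T is None else T
    K=np.array(f["camera_matrix"]); d=T[:3,:3]@np.linalg.solve(K,[u,v,1.]); o=T[:3,3]
    return o+d*(z-o[2])/d[2]
def proj(f,p,T=None):
    T=np.array(f["world_from_camera"]) if T is None else T
    c=T[:3,:3].T@(np.array(p)-T[:3,3]); q=np.array(f["camera_matrix"])@c; return q[:2]/q[2]
def save(f,n): cv2.imwrite("pics/"+n,f["img"][:,:,::-1])
E
python3 - <<'E'
from h import *
print(manip.observe())
for c in ["top","side"]:
    f=manip.grab_frame(c); save(f,c+"0.png")
    print(c,np.round(f["world_from_camera"],3).tolist(),np.round(f["camera_matrix"],1).tolist())
    for t in ["bolt_short","bolt_long","gauge_short","gauge_long"]:
        for d in manip.spot_in(c,t):
            r=d["rect"]; z=.012 if "bolt" in t else .04
            print(t,np.round(r),round(d["conf"],2),np.round(world(f,(r[0]+r[2])/2,(r[1]+r[3])/2,z),3))
E
```

```text
{'clock': 0.0, 'joint_pos': array([-1.28060807e+00,  3.14031204e-01,  4.49806719e-02,  1.30358301e+00,
        1.42562406e-05,  1.43119456e+00]), 'qvel': array([-9.01390397e-04,  3.07675740e-05,  6.54328517e-04, -1.46266202e-03,
        1.16826218e-03,  1.12861971e-03]), 'effort': array([-1.07031294e-03, -4.80622101e+01,  2.98534763e+01,  1.94330671e-02,
       -2.54894712e-04, -3.17886688e-06]), 'ee_pos': array([ 0.23944008, -0.52222226,  0.23039203]), 'tcp_rot': array([-9.16539562e-04,  9.76998377e-01,  2.13244761e-01, -6.19915687e-05]), 'force': array([-0.39823761, -0.18038503,  0.64460359]), 'wrist_torque': array([ 0.00744301, -0.03254507, -0.0313502 ]), 'finger_gap': 0.08570002243346156}
top [[0.001, -0.998, 0.067, 0.427], [-1.0, -0.002, -0.016, -0.155], [0.016, -0.067, -0.998, 1.377], [0.0, 0.0, 0.0, 1.0]] [[544.7, 0.0, 276.8], [0.0, 544.7, 216.7], [0.0, 0.0, 1.0]]
bolt_short [211. 238. 227. 264.] 0.58 [ 0.432 -0.032  0.012]
bolt_long [288. 219. 311. 268.] 0.71 [ 0.452 -0.234  0.012]
gauge_short [ 81. 132. 161. 193.] 0.58 [0.65  0.209 0.04 ]
gauge_long [248. 137. 320. 199.] 0.74 [ 0.639 -0.194  0.04 ]
gauge_long [394. 252. 474. 320.] 0.67 [ 0.346 -0.562  0.04 ]
side [[0.998, -0.047, 0.049, 0.434], [-0.066, -0.539, 0.84, -1.419], [-0.013, -0.841, -0.541, 0.867], [0.0, 0.0, 0.0, 1.0]] [[506.9, 0.0, 281.5], [0.0, 506.9, 209.6], [0.0, 0.0, 1.0]]
bolt_short [249. 196. 270. 206.] 0.47 [ 0.443 -0.036  0.012]
bolt_long [245. 231. 282. 246.] 0.7 [ 0.448 -0.239  0.012]
gauge_short [296. 146. 340. 178.] 0.84 [0.656 0.164 0.04 ]
gauge_long [188. 291. 265. 357.] 0.88 [ 0.355 -0.597  0.04 ]
gauge_long [300. 201. 357. 249.] 0.64 [ 0.638 -0.23   0.04 ]
```

View pics/top0.png

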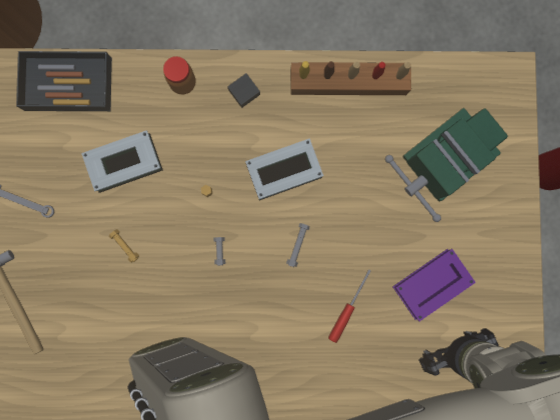

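View pics/side0.png

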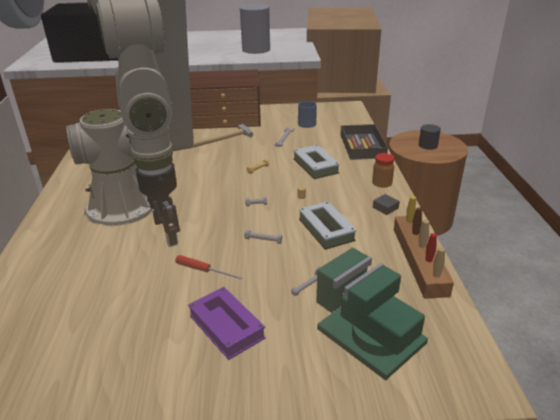

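The top view shows the short bolt at about (219,251), the long bolt at (299,245), the short slot at (121,160) and the long slot at (285,168). The brass bolt is at (123,245) and the purple decoy at (434,285). Next I segment these to get poses.

```bash
cat >> h.py <<'E'
def blob(f,roi,z,kind,T=None):
    """largest blob in roi -> centre, long-axis yaw(deg), length,width (m); kind 'dark' or 'grey'"""
    l,t,r,b=roi; im=f["img"][t:b,l:r].astype(int)
    m=(im.max(2)<75) if kind=="dark" else ((im.max(2)-im.min(2)<38))
    n,lab,st,_=cv2.connectedComponentsWithStats(m.astype(np.uint8),connectivity=4)
    k=1+np.argmax(st[1:,4]); v,u=np.nonzero(lab==k)
    P=np.array([world(f,a+l,c+t,z,T)[:2] for a,c in zip(u,v)])
    (c,s,a)=cv2.minAreaRect((P*1000).astype(np.float32))
    if s[0]<s[1]: s=s[::-1]; a+=90
    return np.round(c,1),round((a+90)%180-90,1),np.round(s,1)
E
python3 - <<'E'
from h import *
f=manip.grab_frame("top")
for n,roi,z,k in [("short",(205,230,233,272),.012,"grey"),("long",(282,215,316,274),.012,"grey"),("gs",(95,142,147,180),.04,"dark"),("gl",(255,148,316,192),.04,"dark")]:
    print(n,blob(f,roi,z,k))
o=manip.observe()
f=manip.grab_frame("wrist"); print(np.round(f["tool_from_camera"],3).tolist(), f["camera_matrix"][0])
E
```

```text
short (array([432.9, -32.4]), 3.0, array([70.8, 27.8]))
long (array([ 448.4, -228.7]), -19.0, array([112.5,  28.4]))
gs (array([655.9, 209.4]), -70.0, array([86.1, 40.2]))
gl (array([ 637.2, -193.6]), -70.0, array([126.8,  40.7]))
[[-0.0, -0.953, -0.304, 0.077], [1.0, -0.0, -0.0, -0.0], [0.0, -0.304, 0.953, -0.143], [0.0, 0.0, 0.0, 1.0]] [376.42287881   0.         274.10605427]
```

Emit:
jog_arm(
  plan=[
    [1,[0,0,0],[0,0,-10.5]],
    [1,[0,0,0],[0,0,-10.5]],
    [1,[0,0,0],[0,0,-10.5]],
    [1,[0,0,0],[0,0,-10.5]],
    [1,[0,0,0],[0,0,-10.5]],
    [1,[0,0,0],[0,0,-10.5]],
    [1,[0,0,0],[0,0,-10.5]],
    [1,[0,0,0],[0,0,-10.5]],
    [1,[0,0,0],[0,0,-10.5]],
    [1,[0,0,0],[0,0,-10.5]],
    [1,[0,0,0],[0,0,-10.5]],
    [1,[0,0,0],[0,0,-10.5]],
  ],
  force=60,
)

```text
clock: 2.1
ee_pos: [0.2396, -0.5229, 0.2319]
tcp_rot: [0.0, 0.228, 0.974, -0.0]
force: [-0.2, -1.7, -0.4]
finger_gap: 0.0853
```

```bash
cat >> h.py <<'E'
from scipy.spatial.transform import Rotation as Ro
def rot(o): q=o["tcp_rot"]; return Ro.from_quat([q[1],q[2],q[3],q[0]])
def wristT(o,f):
    T=np.eye(4); T[:3,:3]=rot(o).as_matrix(); T[:3,3]=o["ee_pos"]; return T@np.array(f["tool_from_camera"])
def go(x,y,z,yaw):
    """remaining shift (cm) and turn (deg) in tool axes, tool-down target"""
    o=manip.observe(); R=rot(o); a=np.radians(yaw)
    G=Ro.from_matrix(np.array([[np.cos(a),np.sin(a),0],[np.sin(a),-np.cos(a),0],[0,0,-1]]))
    print("t",round(o["clock"],2),"pos",np.round(o["ee_pos"],4),"shift cm",np.round(R.inv().apply(np.array([x,y,z])-o["ee_pos"])*100,2),"turn",np.round(np.degrees((R.inv()*G).as_rotvec()),1),"gap",round(o["finger_gap"],4),"F",np.round(o["force"],1),"j6",round(o["joint_pos"][5],2))
E
python3 -c "
from h import *
go(.448,-.229,.16,161)"
```

```text
t 2.1 pos [ 0.2396 -0.5229  0.2319] shift cm [-5.63 35.59  7.16] turn [-0.   0.  -7.3] gap 0.0853 F [-0.2 -1.7 -0.4] j6 -0.82
```

Emit:
jog_arm(
  plan=[
    [1,[0,0,0],[0,0,-7.3]],
    [1,[-1.26,4.3,0.9],[0,0,0]],
    [1,[-1.26,4.3,0.9],[0,0,0]],
    [1,[-1.26,4.3,0.9],[0,0,0]],
    [1,[-1.26,4.3,0.9],[0,0,0]],
    [1,[-1.26,4.3,0.9],[0,0,0]],
    [1,[-1.26,4.3,0.9],[0,0,0]],
    [1,[-1.26,4.3,0.9],[0,0,0]],
    [1,[-1.26,4.3,0.9],[0,0,0]],
    [1,[0,0,0],[0,0,0]],
  ],
)

```text
clock: 3.35
ee_pos: [0.4521, -0.2233, 0.1579]
tcp_rot: [0.002, 0.164, 0.986, -0.003]
force: [0.1, -0.7, 0.3]
finger_gap: 0.0852
```

```bash
python3 -c "
from h import *
go(.448,-.229,.16,161)
o=manip.observe();f=manip.grab_frame('wrist');save(f,'w1.png');T=wristT(o,f)
p=proj(f,[.448,-.229,.012],T);print(p)
for d in manip.spot_in('wrist','bolt_long'):
  r=[int(x) for x in d['rect']];print(r,d['conf'])
  try: print(blob(f,(max(r[0]-6,0),max(r[1]-6,0),r[2]+6,r[3]+6),.012,'grey',T))
  except Exception as e: print(e)
"
```

```text
t 3.35 pos [ 0.4521 -0.2233  0.1579] shift cm [ 0.2  -0.67 -0.21] turn [-0.2  0.3  0.1] gap 0.0852 F [ 0.1 -0.7  0.3] j6 -0.29
[267.24694264 185.72330452]
[251, 115, 283, 256] 0.7
(array([ 449.7, -229.2]), -18.5, array([115.5,  27.1]))
```

View pics/w1.png

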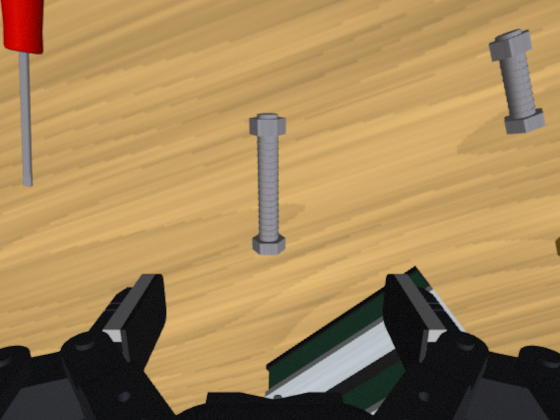

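The wrist view has the long bolt centred at (267,185) and it agrees with the top camera to within 2 mm. Descending.

Emit:
jog_arm(
  plan=[
    [1,[0.1,-0.65,3],[0,0,0]],
    [1,[0,0,3],[0,0,0]],
    [1,[0,0,3],[0,0,0]],
    [1,[0,0,3],[0,0,0]],
    [1,[0,0,0],[0,0,0]],
  ],
)

```text
clock: 4.08
ee_pos: [0.4482, -0.241, 0.0387]
tcp_rot: [0.006, 0.17, 0.985, -0.006]
force: [0.7, -1.1, 0.4]
finger_gap: 0.085
```

```bash
python3 -c "
from h import *
go(.449,-.229,.005,161.3)"
```

```text
t 4.08 pos [ 0.4482 -0.241   0.0387] shift cm [0.37 1.19 3.36] turn [-0.5  0.7 -0.9] gap 0.085 F [ 0.7 -1.1  0.4] j6 -0.31
```

Emit:
jog_arm(
  plan=[
    [1,[0.37,1.1,0.5],[-0.5,0.7,-0.9]],
    [1,[0,0,1.2],[0,0,0]],
    [1,[0,0,0],[0,0,0]],
  ],
)

```text
clock: 4.45
ee_pos: [0.4498, -0.2313, 0.0236]
tcp_rot: [0.002, 0.163, 0.987, -0.001]
force: [-0.2, -1.1, 0.5]
finger_gap: 0.0854
```

```bash
python3 -c "
from h import *
go(.449,-.229,.005,161.3)"
```

```text
t 4.45 pos [ 0.4498 -0.2313  0.0236] shift cm [0.16 0.19 1.86] turn [-0.1  0.2 -0.1] gap 0.0854 F [-0.2 -1.1  0.5] j6 -0.31
```

Emit:
jog_arm(
  plan=[
    [1,[0.1,0.15,1.0],[0,0,0]],
    [1,[0,0,0.8],[0,0,0]],
    [1,[0,0,0],[0,0,0]],
  ],
)

```text
clock: 4.82
ee_pos: [0.45, -0.2296, 0.0051]
tcp_rot: [0.003, 0.163, 0.987, -0.002]
force: [-0.2, -0.3, -0.0]
finger_gap: 0.0854
```

```bash
python3 -c "
from h import *
go(.449,-.229,.005,161.3)"
```

```text
t 4.83 pos [ 0.45   -0.2296  0.0051] shift cm [0.12 0.03 0.01] turn [-0.1  0.3 -0. ] gap 0.0854 F [-0.2 -0.3 -0. ] j6 -0.3
```

Emit:
jog_arm(
  plan=[
    [0,[0,0,0],[0,0,0]],
    [0,[0,0,0],[0,0,0]],
    [0,[0,0,0],[0,0,0]],
    [0,[0,0,0],[0,0,0]],
    [0,[0,0,0],[0,0,0]],
    [0,[0,0,0],[0,0,0]],
  ],
  force=60,
)

```text
clock: 5.58
ee_pos: [0.4504, -0.2299, 0.0057]
tcp_rot: [0.003, 0.163, 0.987, -0.002]
force: [0.1, 1.3, -0.1]
finger_gap: 0.0135
```

```bash
python3 -c "
from h import *
go(.449,-.229,.005,161.3)"
```

```text
t 5.58 pos [ 0.4504 -0.2299  0.0057] shift cm [0.16 0.04 0.07] turn [-0.1  0.4 -0. ] gap 0.0135 F [ 0.1  1.3 -0.1] j6 -0.3
```

Emit:
jog_arm(
  plan=[
    [0,[0,0,0],[0,0,0]],
    [0,[0,0,-2],[0,0,0]],
    [0,[0,0,-2],[0,0,0]],
    [0,[0,0,-2],[0,0,0]],
    [0,[0,0,-2],[0,0,0]],
    [0,[0,0,0],[0,0,0]],
  ],
)

```text
clock: 6.32
ee_pos: [0.448, -0.2283, 0.0854]
tcp_rot: [0.0, 0.163, 0.987, -0.001]
force: [0.7, -1.4, -2.1]
finger_gap: 0.0133
```

```bash
python3 -c "
from h import *
go(.637,-.194,.13,110)
f=manip.grab_frame('wrist');save(f,'w2.png')"
```

```text
t 6.33 pos [ 0.448  -0.2283  0.0854] shift cm [-16.8    9.31  -4.45] turn [-0.   0.1 51.3] gap 0.0133 F [ 0.7 -1.4 -2.1] j6 -0.3
```

View pics/w2.png

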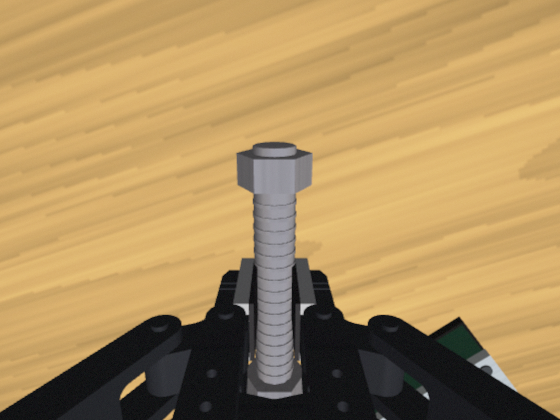

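The picture shows the long bolt gripped mid-shank and level, with the head at (275,168). The force reads −2.1 N, which matches its 220 g. Rotating and lifting next.

Emit:
jog_arm(
  plan=[
    [0,[0,0,-1],[0,0,10.3]],
    [0,[0,0,-1],[0,0,10.3]],
    [0,[0,0,-1],[0,0,10.3]],
    [0,[0,0,-1],[0,0,10.3]],
    [0,[0,0,-0.5],[0,0,10.3]],
    [0,[0,0,0],[0,0,0]],
  ],
)

```text
clock: 7.12
ee_pos: [0.4428, -0.2246, 0.1216]
tcp_rot: [-0.008, 0.586, 0.81, -0.0]
force: [-0.2, -0.0, -2.6]
finger_gap: 0.0135
```

```bash
python3 -c "
from h import *
go(.637,-.194,.13,110)"
```

```text
t 7.12 pos [ 0.4428 -0.2246  0.1216] shift cm [-3.15 19.4  -1.06] turn [-0.5 -0.7 -1.8] gap 0.0135 F [-0.2 -0.  -2.6] j6 0.62
```

Emit:
jog_arm(
  plan=[
    [0,[-0.6,3.3,-0.1],[0,0,-1.8]],
    [0,[-0.5,3.3,-0.1],[0,0,0]],
    [0,[-0.5,3.3,-0.1],[0,0,0]],
    [0,[-0.5,3.3,-0.1],[0,0,0]],
    [0,[-0.5,3.3,-0.1],[0,0,0]],
    [0,[-0.5,2.5,-0.1],[0,0,0]],
    [0,[0,0,0],[0,0,0]],
    [0,[0,0,0],[0,0,0]],
  ],
)

```text
clock: 8.12
ee_pos: [0.6317, -0.1847, 0.112]
tcp_rot: [-0.016, 0.562, 0.827, -0.002]
force: [-0.4, -0.4, -2.3]
finger_gap: 0.0136
```

```bash
python3 -c "
from h import *
go(.637,-.194,.13,110)
o=manip.observe();f=manip.grab_frame('wrist');save(f,'w3.png');T=wristT(o,f)
a=np.radians(110);e=np.array([np.cos(a),np.sin(a)]);n=np.array([-e[1],e[0]])
for s,t in [(65,22),(65,-22),(-65,22),(-65,-22),(85,50),(85,-50)]:
  q=proj(f,[*(np.array([.637,-.194])+(s*e+t*n)/1000),.04],T);print(s,t,np.round(q)); cv2.circle(f['img'],tuple(int(x) for x in q),3,(255,0,0),-1) if abs(q).max()<600 else 0
save(f,'w3.png')"
```

```text
t 8.12 pos [ 0.6317 -0.1847  0.112 ] shift cm [-1.02  0.11 -1.83] turn [-1.2 -1.4  1.6] gap 0.0136 F [-0.4 -0.4 -2.3] j6 0.79
65 22 [246. 131.]
65 -22 [323. 133.]
-65 22 [245. 329.]
-65 -22 [311. 332.]
85 50 [196.  93.]
85 -50 [377.  98.]
```

View pics/w3.png

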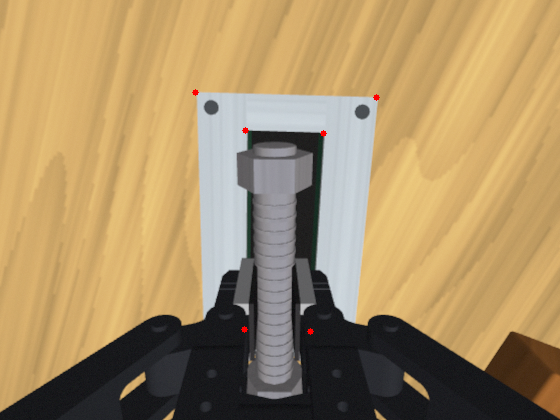

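The projected slot and plate corners land on the real ones, for example (246,131) and (323,133), so the long slot's pose is confirmed. Centring, levelling and descending.

Emit:
jog_arm(
  plan=[
    [0,[-1.0,0.1,1.0],[-1.2,-1.4,1.6]],
    [0,[0,0,1.5],[0,0,0]],
    [0,[0,0,1.5],[0,0,0]],
    [0,[0,0,0],[0,0,0]],
    [0,[0,0,0],[0,0,0]],
  ],
)

```text
clock: 8.8
ee_pos: [0.6326, -0.1937, 0.0692]
tcp_rot: [-0.002, 0.573, 0.819, -0.0]
force: [0.4, -0.6, -2.8]
finger_gap: 0.0134
```

```bash
python3 -c "
from h import *
go(.637,-.194,.044,110)"
```

```text
t 8.8 pos [ 0.6326 -0.1937  0.0692] shift cm [-0.19  0.41  2.52] turn [-0.1 -0.2  0. ] gap 0.0134 F [ 0.4 -0.6 -2.8] j6 0.8
```

Emit:
jog_arm(
  plan=[
    [0,[-0.2,0.4,0.8],[0,-0.2,0]],
    [0,[0,0.1,0.8],[0,0,0]],
    [0,[0,0,0.6],[0,0,0]],
    [0,[0,0,0],[0,0,0]],
  ],
)

```text
clock: 9.3
ee_pos: [0.6391, -0.1938, 0.0462]
tcp_rot: [0.0, 0.573, 0.819, -0.001]
force: [0.6, 0.1, -1.9]
finger_gap: 0.0135
```

```bash
python3 -c "
from h import *
go(.637,-.194,.043,110)"
```

```text
t 9.3 pos [ 0.6391 -0.1938  0.0462] shift cm [ 0.05 -0.2   0.33] turn [-0.1  0.1  0.1] gap 0.0135 F [ 0.6  0.1 -1.9] j6 0.81
```

Emit:
jog_arm(
  plan=[
    [0,[0,-0.2,0.25],[0,0,0]],
    [0,[0,0,0],[0,0,0]],
    [0,[0,0,0],[0,0,0]],
    [0.6,[0,0,0],[0,0,0]],
    [0.6,[0,0,0],[0,0,0]],
    [0.6,[0,0,0],[0,0,0]],
    [1,[0,0,-2],[0,0,0]],
    [1,[0,0,-3],[0,0,0]],
    [1,[0,0,-3],[0,0,0]],
    [1,[0,0,-3],[0,0,0]],
    [1,[0,0,0],[0,0,0]],
  ],
)

```text
clock: 10.68
ee_pos: [0.6382, -0.1949, 0.1591]
tcp_rot: [0.002, 0.573, 0.819, -0.001]
force: [0.0, -0.2, 0.4]
finger_gap: 0.0852
```

```bash
python3 -c "
from h import *
go(.433,-.032,.155,3)
f=manip.grab_frame('wrist');save(f,'w4.png')"
```

```text
t 10.68 pos [ 0.6382 -0.1949  0.1591] shift cm [ 22.34 -13.69   0.29] turn [3.000e-01 1.000e-01 1.071e+02] gap 0.0852 F [ 0.  -0.2  0.4] j6 0.81
```

View pics/w4.png

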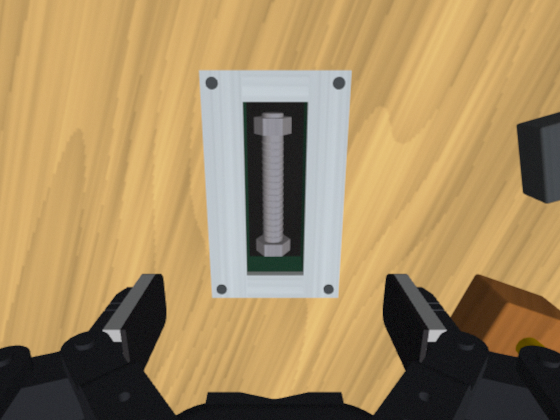

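The long bolt lies flat in its well, with the head at (272,125) and the nut at (274,245). Now the short bolt.

Emit:
jog_arm(
  plan=[
    [1,[0,0,0],[0,0,-10.4]],
    [1,[0,0,0],[0,0,-10.4]],
    [1,[0,0,0],[0,0,-10.4]],
    [1,[0,0,0],[0,0,-10.4]],
    [1,[0,0,0],[0,0,-10.4]],
    [1,[0,0,0],[0,0,-10.4]],
    [1,[0,0,0],[0,0,-10.4]],
    [1,[0,0,0],[0,0,0]],
  ],
)

```text
clock: 11.72
ee_pos: [0.6308, -0.1917, 0.1425]
tcp_rot: [-0.009, -0.044, 0.999, 0.003]
force: [-0.1, 0.3, -0.6]
finger_gap: 0.0855
```

```bash
python3 -c "
from h import *
go(.433,-.032,.155,183)"
```

```text
t 11.72 pos [ 0.6308 -0.1917  0.1425] shift cm [18.31 17.66 -0.79] turn [ 0.4 -1.   2.1] gap 0.0855 F [-0.1  0.3 -0.6] j6 -0.5
```

Emit:
jog_arm(
  plan=[
    [1,[3,2.9,-0.2],[0.4,-1,2.1]],
    [1,[3,2.9,-0.2],[0,0,0]],
    [1,[3,2.9,-0.2],[0,0,0]],
    [1,[3,2.9,-0.2],[0,0,0]],
    [1,[3,2.9,-0.2],[0,0,0]],
    [1,[3,2.9,0],[0,0,0]],
    [1,[0,0,0],[0,0,0]],
    [1,[0,0,0],[0,0,0]],
  ],
)

```text
clock: 12.72
ee_pos: [0.4336, -0.0211, 0.1458]
tcp_rot: [-0.005, -0.01, 1.0, 0.002]
force: [-0.2, 0.1, 0.4]
finger_gap: 0.0854
```

```bash
python3 -c "
from h import *
go(.433,-.032,.06,183)
o=manip.observe();f=manip.grab_frame('wrist');save(f,'w5.png');T=wristT(o,f)
p=proj(f,[.433,-.032,.012],T);print(p)
for d in manip.spot_in('wrist','bolt_short'):
  r=[int(x) for x in d['rect']];print(r,d['conf'])
  try: print(blob(f,(max(r[0]-6,0),max(r[1]-6,0),r[2]+6,r[3]+6),.012,'grey',T))
  except Exception as e: print(e)
"
```

```text
t 12.72 pos [ 0.4336 -0.0211  0.1458] shift cm [ 0.   -1.11  8.58] turn [ 0.2 -0.5 -1.8] gap 0.0854 F [-0.2  0.1  0.4] j6 -0.26
[259.68721086 194.01636266]
[237, 144, 280, 243] 0.57
(array([434.7, -32.1]), 2.8, array([75.4, 27.1]))
```

View pics/w5.png

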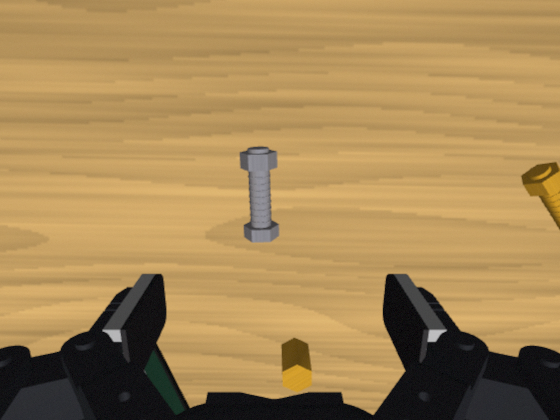

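The grey short bolt is centred at (260,194), in agreement with the top view. The brass bolt is out of the way on the right.

Emit:
jog_arm(
  plan=[
    [1,[0,-1.1,1.5],[0.2,-0.5,-1.8]],
    [1,[0,0,2.5],[0,0,0]],
    [1,[0,0,2.5],[0,0,0]],
    [1,[0,0,2],[0,0,0]],
    [1,[0,0,0],[0,0,0]],
    [1,[0,0,0],[0,0,0]],
  ],
)

```text
clock: 13.58
ee_pos: [0.44, -0.0375, 0.0584]
tcp_rot: [0.001, -0.021, 1.0, -0.001]
force: [0.2, 0.5, -0.0]
finger_gap: 0.0854
```

```bash
python3 -c "
from h import *
go(.434,-.032,.005,183)"
```

```text
t 13.57 pos [ 0.44   -0.0375  0.0584] shift cm [0.59 0.58 5.34] turn [-0.1  0.1 -0.5] gap 0.0854 F [ 0.2  0.5 -0. ] j6 -0.31
```

Emit:
jog_arm(
  plan=[
    [1,[0.55,0.5,0.8],[0,0,-0.5]],
    [1,[0,0,1.0],[0,0,0]],
    [1,[0,0,1.0],[0,0,0]],
    [1,[0,0,0.6],[0,0,0]],
    [1,[0,0,0],[0,0,0]],
    [1,[0,0,0],[0,0,0]],
  ],
)

```text
clock: 14.32
ee_pos: [0.4354, -0.0328, 0.0235]
tcp_rot: [0.002, -0.026, 1.0, -0.001]
force: [-1.1, 0.8, 0.6]
finger_gap: 0.0854
```

```bash
python3 -c "
from h import *
go(.434,-.032,.005,183)"
```

```text
t 14.32 pos [ 0.4354 -0.0328  0.0235] shift cm [0.15 0.09 1.85] turn [-0.1  0.3 -0. ] gap 0.0854 F [-1.1  0.8  0.6] j6 -0.31
```

Emit:
jog_arm(
  plan=[
    [1,[0.15,0.1,1.0],[0,0,0]],
    [1,[0,0,0.8],[0,0,0]],
    [1,[0,0,0],[0,0,0]],
    [0,[0,0,0],[0,0,0]],
    [0,[0,0,0],[0,0,0]],
    [0,[0,0,0],[0,0,0]],
    [0,[0,0,0],[0,0,0]],
    [0,[0,0,0],[0,0,0]],
    [0,[0,0,0],[0,0,0]],
    [0,[0,0,0],[0,0,0]],
  ],
)

```text
clock: 15.58
ee_pos: [0.4344, -0.032, 0.005]
tcp_rot: [0.003, -0.026, 1.0, -0.001]
force: [0.0, -0.2, 0.1]
finger_gap: 0.0136
```

```bash
python3 -c "
from h import *
go(.434,-.032,.005,183)"
```

```text
t 15.57 pos [ 0.4344 -0.032   0.005 ] shift cm [ 0.04  0.   -0.  ] turn [-0.1  0.4 -0. ] gap 0.0136 F [ 0.  -0.2  0.1] j6 -0.31
```

Same opening as the first grasp. Lifting, then turning −73° in world yaw.

Emit:
jog_arm(
  plan=[
    [0,[0,0,-2],[0,0,0]],
    [0,[0,0,-3],[0,0,0]],
    [0,[0,0,-3],[0,0,0]],
    [0,[0,0,-2],[0,0,10.4]],
    [0,[0,0,-1],[0,0,10.4]],
    [0,[0,0,-1],[0,0,10.4]],
    [0,[0,0,0],[0,0,10.4]],
    [0,[0,0,0],[0,0,10.4]],
    [0,[0,0,0],[0,0,10.4]],
    [0,[0,0,0],[0,0,10.4]],
    [0,[0,0,0],[0,0,0]],
  ],
)

```text
clock: 16.95
ee_pos: [0.4302, -0.0309, 0.1258]
tcp_rot: [-0.0, 0.588, 0.809, -0.0]
force: [-1.2, -0.2, -2.0]
finger_gap: 0.0136
```

```bash
python3 -c "
from h import *
go(.656,.209,.13,110)"
```

```text
t 16.95 pos [ 0.4302 -0.0309  0.1258] shift cm [15.87 28.87 -0.45] turn [-0.1  0.  -2.1] gap 0.0136 F [-1.2 -0.2 -2. ] j6 1.0
```

Emit:
jog_arm(
  plan=[
    [0,[0,0,0],[0,0,-2.1]],
    [0,[1.65,3.25,-0.15],[0,0,0]],
    [0,[1.65,3.25,-0.15],[0,0,0]],
    [0,[1.65,3.25,-0.15],[0,0,0]],
    [0,[1.65,3.25,-0.15],[0,0,0]],
    [0,[1.65,3.25,-0.15],[0,0,0]],
    [0,[1.65,3.25,-0.15],[0,0,0]],
    [0,[1.65,3.25,-0.15],[0,0,0]],
    [0,[1.65,3.25,-0.15],[0,0,0]],
    [0,[1.4,2.8,0],[0,0,0]],
    [0,[0,0,0],[0,0,0]],
    [0,[0,0,0],[0,0,0]],
  ],
)

```text
clock: 18.45
ee_pos: [0.65, 0.2163, 0.131]
tcp_rot: [-0.003, 0.555, 0.832, -0.004]
force: [0.7, 0.7, -1.5]
finger_gap: 0.0131
```

```bash
python3 -c "
from h import *
go(.656,.209,.08,110)
o=manip.observe();f=manip.grab_frame('wrist');T=wristT(o,f)
a=np.radians(110);e=np.array([np.cos(a),np.sin(a)]);n=np.array([-e[1],e[0]])
for s,t in [(45,22),(45,-22),(-45,22),(-45,-22),(85,50),(85,-50)]:
  q=proj(f,[*(np.array([.656,.209])+(s*e+t*n)/1000),.04],T);print(s,t,np.round(q)); cv2.circle(f['img'],tuple(int(x) for x in q),3,(255,0,0),-1) if abs(q).max()<600 else 0
save(f,'w6.png')"
```

```text
t 18.45 pos [0.65   0.2163 0.131 ] shift cm [-0.91  0.32  5.1 ] turn [-0.6 -0.1  2.6] gap 0.0131 F [ 0.7  0.7 -1.5] j6 1.38
45 22 [250. 154.]
45 -22 [320. 157.]
-45 22 [247. 282.]
-45 -22 [310. 285.]
85 50 [204.  85.]
85 -50 [373.  93.]
```

View pics/w6.png

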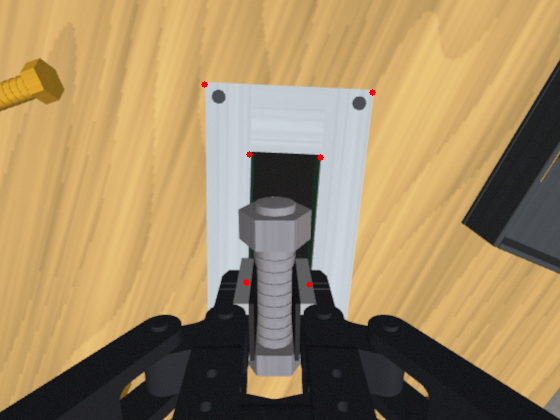

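The projected corners match the real slot and plate, for example (250,154) and (373,93). The bolt is held level at (275,285). Descending.

Emit:
jog_arm(
  plan=[
    [0,[-0.9,0.3,1.0],[-0.6,0,2.6]],
    [0,[0,0,1.5],[0,0,0]],
    [0,[0,0,1.5],[0,0,0]],
    [0,[0,0,1.0],[0,0,0]],
    [0,[0,0,0],[0,0,0]],
    [0,[0,0,0],[0,0,0]],
  ],
)

```text
clock: 19.25
ee_pos: [0.6544, 0.206, 0.0766]
tcp_rot: [-0.001, 0.576, 0.818, -0.0]
force: [0.2, 0.6, -2.1]
finger_gap: 0.0137
```

```bash
python3 -c "
from h import *
go(.656,.209,.044,110)"
```

```text
t 19.25 pos [0.6544 0.206  0.0766] shift cm [0.22 0.25 3.26] turn [-0.1 -0.1 -0.3] gap 0.0137 F [ 0.2  0.6 -2.1] j6 1.41
```

Emit:
jog_arm(
  plan=[
    [0,[0.2,0.25,0.8],[0,0,-0.3]],
    [0,[0,0,1.0],[0,0,0]],
    [0,[0,0,0.8],[0,0,0]],
    [0,[0,0,0.4],[0,0,0]],
    [0,[0,0,0],[0,0,0]],
    [0,[0,0,0],[0,0,0]],
  ],
)

```text
clock: 20.0
ee_pos: [0.6568, 0.2095, 0.0452]
tcp_rot: [-0.001, 0.573, 0.819, 0.0]
force: [0.7, -0.2, -1.3]
finger_gap: 0.0136
```

```bash
python3 -c "
from h import *
go(.656,.209,.044,110)"
```

```text
t 20.0 pos [0.6568 0.2095 0.0452] shift cm [-0.02 -0.09  0.12] turn [-0.  -0.1  0. ] gap 0.0136 F [ 0.7 -0.2 -1.3] j6 1.41
```

Emit:
jog_arm(
  plan=[
    [0,[0,-0.1,0.1],[0,0,0]],
    [0,[0,0,0],[0,0,0]],
    [0.6,[0,0,0],[0,0,0]],
    [0.6,[0,0,0],[0,0,0]],
    [0.6,[0,0,0],[0,0,0]],
    [1,[0,0,-2],[0,0,0]],
    [1,[0,0,-3],[0,0,0]],
    [1,[0,0,-3],[0,0,0]],
    [1,[0,0,-3],[0,0,0]],
    [1,[0,0,0],[0,0,0]],
    [1,[0,0,0],[0,0,0]],
  ],
)

```text
clock: 21.38
ee_pos: [0.6564, 0.209, 0.1584]
tcp_rot: [0.0, 0.573, 0.819, 0.001]
force: [-0.2, 1.4, -1.3]
finger_gap: 0.0855
```

```bash
python3 -c "
from h import *
go(.656,.209,.155,110)
f=manip.grab_frame('wrist');save(f,'w7.png')
f=manip.grab_frame('top');save(f,'top7.png')"
```

```text
t 21.38 pos [0.6564 0.209  0.1584] shift cm [ 0.01 -0.04  0.34] turn [ 0.1 -0.1  0. ] gap 0.0855 F [-0.2  1.4 -1.3] j6 1.41
```

View pics/w7.png

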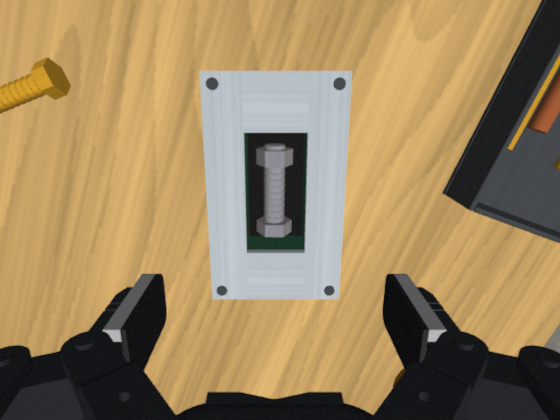

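The short bolt lies flat in the short slot, with its ends at (274,155) and (274,227). The gripper is clear of everything, so I'm handing in.

```bash
python3 -c "
from h import *
print(manip.hand_in())"
```

```text
the job is handed in; nothing more can be done
None
```

Both steel bolts are in their own boxes: the long one went through the long slot and the short one through the short slot. I handed the job in at about 21.4 s of the 50 s allowed; `hand_in()` gives no verdict.

- **Placing:** the wrist pictures after each release show the bolt lying flat and near the middle of its well, with the gripper open and about 11 cm above the box. I judged this by eye and did not work out the final bolt poses in numbers.
- **Last look at the long bolt:** this was right after its drop at 10.7 s. I saved a final top picture but did not view it.
- **Checks that disagreed:** the finger opening read 13.5 mm on the 16 mm shanks. The load at the wrist and the pictures still showed both bolts held firmly. The arm also ran up to 12 mm past some quick moves, and I corrected that before each grasp and release.

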